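# Find the hidden catch of the lathe's belt cover and open the cover

### The arm

A 7-joint arm with a two-finger parallel gripper is mounted at the origin on the work surface. World frame = base frame: x ahead of the robot, y to its left, z up, the work surface at z = 0. Lengths are in m, angles in rad, forces in N, time in s.
With the tool pointing down it reaches from about 0.35 to 0.9 m from the base axis. Payload 8.1 kg.
Tool frame: the origin (TCP) lies midway between the tips of the shut fingers; the grasp point (between the pads) lies 19 mm behind it (r.grip_point_offset is the distance from the TCP to the grasp point, in m); z points along the fingers, y is the direction in which the jaws open and shut (so a half turn about z gives the same grasp; the last joint's range is limited). The gripper opens to 85 mm and grips with 20 to 120 N. Pads are 22 mm wide; open, the fingers measure 114 mm over their backs; the gripper's body (76 mm by 85 mm) begins 54 mm behind the grasp point. The pads swing forward as they close: fully open they stand 13 mm farther back than shut.
Start: joints at [1.063, 0.434, 0.025, 1.573, -0.012, 1.134, -0.075], TCP at [0.246, -0.575, 0.231] pointing down, gripper open.
Joint ranges: [-2.62, 2.62], [-0.44, 2.09], [-1.27, 1.32], [0.08, 2.57], [-1.32, 4.46], [0.12, 2], [-2.74, 2.74]. Speed limits (rad/s): [2.22, 2.22, 3.01, 3.01, 3.14, 3.14, 3.14].

### API

Orientations are given as a 3x3 rotation matrix whose columns are the frame's x, y, z axes.
In Python, from plant import r, viewer, finish_job gives the robot as it stands.
- The arm moves only by the tool apply_moves, never from a script. Its argument "targets" is a list that holds one entry, the list of rows, each a list of 7 numbers: the shift along the tool's x, y, z as a fraction of full scale, then the turn, a rotation vector about the tool's x, y, z as a fraction of full scale, then the closure, from 0 (fully open) to 1 (shut). A call has 1 to 8 rows; each row shifts and turns the commanded pose from where the row before left it, along the tool's axes as they then stand; what a row does not reach is not made up. Full scale, the value 1, is 100 mm for a shift and 0.08 rad for a turn. A row lasts 1/8 s, in which the tool goes at most 62.5 mm and 10.7 degrees, less where a joint would pass 70% of its speed; a pose out of reach is approached as far as the arm can. A call with a number of a shift or a turn outside -1 to 1 is refused whole. A call with a gripper value outside its range is refused whole. The fingers move at their own pace and stop on an object; "grip_force" is the grip in N (left out, the last holds). Time passes only in rows, so rows that do not move let the fingers close. It gives the time, the measured TCP pose, the force and the opening at its end, in the units of the state.
- r.get_obs(): the state, without advancing time (a new reading comes with each control period).
- viewer.capture(name): name is "scene" or "top" or "wrist"; returns the picture (420x560x3 uint8, blue, green, red); there is no depth.
- viewer.get_calibration(name): a dict with "camera_matrix" (3x3 intrinsics, pixels), "extrinsics" (4x4, takes a point from camera to world coordinates); the wrist camera has in their place "T_tool_cam" (4x4, takes a point from camera to tool coordinates, whose origin is the TCP and whose axes are the flange's). Camera axes: x right, y down, z forward; pixel columns grow to the right and rows downward; lengths in m; the calibration is good to about 2 mm. The wrist camera is an equidistant fisheye: a pixel r from the principal point sees the ray r / f radians off the axis. A picture is of the moment at which its call begins: read the wrist's pose just before it. get_calibration takes no time and is no camera call.
- finish_job(): hands the job in, once; it reports no verdict.
The state is a dict: "t": time; "joint_pos": joint angles; "joint_velocities": joint speeds; "joint_efforts": joint torques, N m; "eef_pos": TCP position; "orientation": TCP orientation; "force": force on the tool from outside, world axes, zero at the start; "torque": the same for the moment, N m; "opening": finger opening in m.
Only numpy, scipy, OpenCV 4.12 (cv2) and the standard library are available. Lean on these libraries where they do the work, as an engineer would, in place of code of your own. Each camera call takes 0.05 s, during which the arm holds its last target.

### The job

Open the belt cover on top of the wood lathe's headstock, so that the pulleys can be reached: feel along the grey latch rail in front of the cover with the fingertips for the flush push catch, press it until the cover springs up, then push the cover right back against its stop and leave it there, with the catch let go. Pick up nothing, and leave the respirator, the glue bottle and the wax tin where they stand.

Things in the scene. Friction and masses are not known exactly. Their poses are not given: they have to be found in the camera images.
- lathe: Pale grey mini wood lathe fixed to the bench. Origin on the bench under the middle of the headstock; +x to its back (away from the robot), +y to its left end, +z up. The headstock spans x -90..90, y -140..140 mm; its flat top is at z 250 mm, but its two end housings (|y| 85..140 mm) rise to z 262 mm. A control box juts 22 mm from the front wall below z 203 mm: leave it alone.
- rail_mid (a point): Middle of the top face of the latch rail, a rigid level grey strip 42 mm wide (x) and 170 mm long (y), level with the cover behind it. Axes as the lathe's. The catch is a plain grey paddle, 32 (x) by 44 mm (y), in a 34 by 46 mm opening, face 2 mm below the rail's. It sits midway across the rail; along it, its centre is anywhere within 50 mm in y of this point: feel or look for it.
- catch (a joint): Travel of the push catch, m, straight down: 0 at rest (face 2 mm below the rail's face), 0.006 fully home (8 mm below). A spring resists with about 1.5 N at first and 6 N at the end, and returns it. Past about 0.0035 the bolt is drawn and the cover springs up.
- cover (a joint): Opening angle of the belt cover, rad: 0 shut and bolted, 1.83 (105 degrees, leaning back beyond upright) at its stop. When the catch is pressed a spring lifts it within 2 s to about 1.1 rad, where it stays. From there under 1 N at its free edge pushes it further, and it stays where it is left.
- cover_hinge (a point): Middle of the cover's hinge line, fixed to the lathe 126 mm behind rail_mid at the same height; the hinge line runs along y. Axes as the lathe's.
- cover_edge (a point): Middle of the cover's free front edge, on its outer face, 103 mm from the hinge; moves with the cover. The cover is a flat plate, 103 mm by 168 mm (along y), 7 mm thick; shut, its top is level with the rail and its front edge 2 mm behind the rail. y along the hinge, x from free edge to hinge, z out of the outer face.
- mask: Dark grey half-mask respirator with two white and orange round filters, about 100 by 164 mm and 84 mm high, loose on the bench to the left in front of the lathe. Origin: middle of its underside.
- glue: White glue bottle with an orange cap, 52 mm diameter, 140 mm high, standing loose on the bench close in front of the headstock's right end. Origin: middle of its underside.
- wax_tin: Round steel wax tin with a green lid, 44 mm diameter, 24 mm high, standing loose on top of the headstock's left end housing beside the cover. Origin: middle of its underside.
- blank (a point): Centre of the wooden disc on the lathe's spindle, right of the headstock: 164 mm diameter, 38 mm thick along y, 191 mm along -y from the lathe's origin, axis at z 190 mm, top at z 272 mm. Fixed.
- tailstock (a point): Top middle of the tailstock at the right end, 420 mm along -y from the lathe's origin; nothing on it is higher than z 245 mm. It spans y -300..-514 mm. The tool rest (top z 203 mm, x -124 mm, y -210..-360 mm) stands between it and the disc; the bed ends at y -540 mm. All fixed.

How it is judged:
By the outcome, as a careful person would: the job done as asked, in the order asked, and still so for the second after the job is handed in, with the robot touching nothing.
It also fails if it takes over 51 s, if anything falls off the work surface, if the arm or the gripper's body presses on something with over 40 N, if the wrist force passes 120 N, or if a joint passes its speed limit or range.

## Working session

There is one attempt and no reset: what is moved stays moved. The work goes in short steps, Python scripts to look and compute and a tool call to move; the robot and the scene stay as the last step left them, time stands still between calls to the robot, and variables do not carry over. Pictures are saved under pics/ and viewed, and the job is handed in when it is done.

Besides the shell and the picture viewer there is one more tool, called as name(argument=value, ...), one argument or row to a line, values as JSON. apply_moves: Moves the arm, as the interface text tells. Shift numbers are shares of 100 mm and turn numbers shares of 0.08 rad, none past 1 either way. Its arguments: {"type":"object","properties":{"targets":{"type":"array","items":{"type":"array","items":{"type":"array","items":{"type":"number","minimum":-1,"maximum":1}}}},"grip_force":{"type":"number"}},"required":["targets"]}

```bash
ls; mkdir -p pics
python3 - <<'E'
from plant import r, viewer
import cv2
o=r.get_obs();print(o)
for n in ["scene","top","wrist"]:
    cv2.imwrite(f"pics/{n}0.png",viewer.capture(n)); print(n,viewer.get_calibration(n))
E
```

```text
pics
{'t': 0.0, 'joint_pos': array([ 1.06338308,  0.43523998,  0.02491371,  1.57409545, -0.01163071,
        1.13399122, -0.0750989 ]), 'joint_velocities': array([ 9.60665435e-05, -6.92799085e-04, -9.74528272e-04,  3.21708336e-04,
        4.05731145e-04, -4.83763938e-04,  4.62828447e-04]), 'joint_efforts': array([-5.58370357e-04, -6.70484376e+01,  1.02458697e+00, -3.16219389e+01,
        1.54209888e-02,  1.24387731e-02,  1.97540493e-05]), 'eef_pos': array([ 0.2459441 , -0.57402484,  0.23051534]), 'orientation': array([[ 9.19186938e-01,  3.93820860e-01, -7.09543841e-04],
       [ 3.93821489e-01, -9.19185841e-01,  1.42259068e-03],
       [-9.19567683e-05, -1.58706038e-03, -9.99998736e-01]]), 'force': array([ 0.66644387,  0.79365951, -0.45681785]), 'torque': array([ 0.0490439 , -0.03919049, -0.05856623]), 'opening': 0.08537393601496464}
scene {'camera_matrix': array([[448.43751801,   0.        , 267.61189613],
       [  0.        , 448.43751801, 208.51607608],
       [  0.        ,   0.        ,   1.        ]]), 'extrinsics': array([[ 0.83530647,  0.42116665, -0.35338613,  0.90336475],

[... 552 characters left out ...]
 [ 3.98664184e-04, -7.91226941e-02, -9.96864805e-01,
         1.57683370e+00],
       [ 0.00000000e+00,  0.00000000e+00,  0.00000000e+00,
         1.00000000e+00]])}
wrist {'camera_matrix': array([[325.1922621 ,   0.        , 279.755489  ],
       [  0.        , 325.1922621 , 211.06532946],
       [  0.        ,   0.        ,   1.        ]]), 'T_tool_cam': array([[ 2.02095665e-04, -9.48038483e-01, -3.18155611e-01,
         8.22424163e-02],
       [ 9.99999908e-01,  3.12272589e-04, -2.95298219e-04,
         5.74487336e-04],
       [ 3.79305352e-04, -3.18155522e-01,  9.48038459e-01,
        -1.42608562e-01],
       [ 0.00000000e+00,  0.00000000e+00,  0.00000000e+00,
         1.00000000e+00]])}
```

View pics/scene0.png

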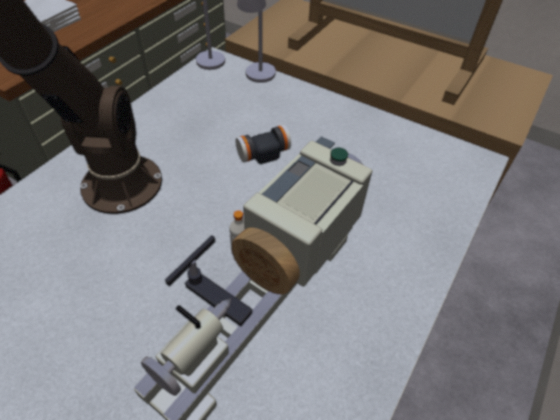

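View pics/top0.png

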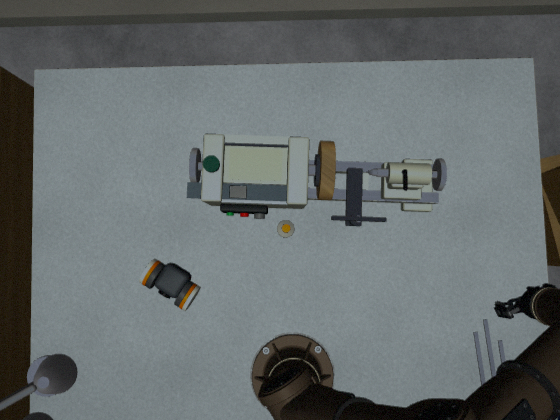

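View pics/wrist0.png

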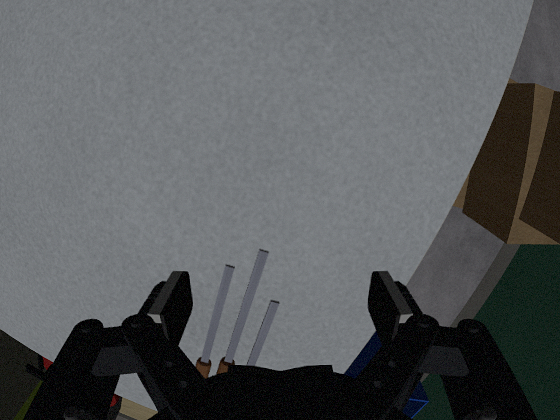

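The top view shows the headstock around (203-310, 133-208), with the rail a dark strip at v≈190, and a lighter patch near (238,191) that is probably the catch. The glue is at (286,228), the tin at (211,163) and the mask at (172,282). I'll enlarge it.

Run:
```python
import cv2
a=cv2.imread("pics/top0.png")[120:245,180:345]
b=cv2.imread("pics/scene0.png")[125:275,225:385]
cv2.imwrite("pics/topz.png",cv2.convertScaleAbs(cv2.resize(a,None,fx=4.8,fy=4.8,interpolation=cv2.INTER_CUBIC),alpha=1.3))
cv2.imwrite("pics/scz.png",cv2.convertScaleAbs(cv2.resize(b,None,fx=4,fy=4,interpolation=cv2.INTER_CUBIC),alpha=1.3))
```

```text
(no output)
```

View pics/topz.png

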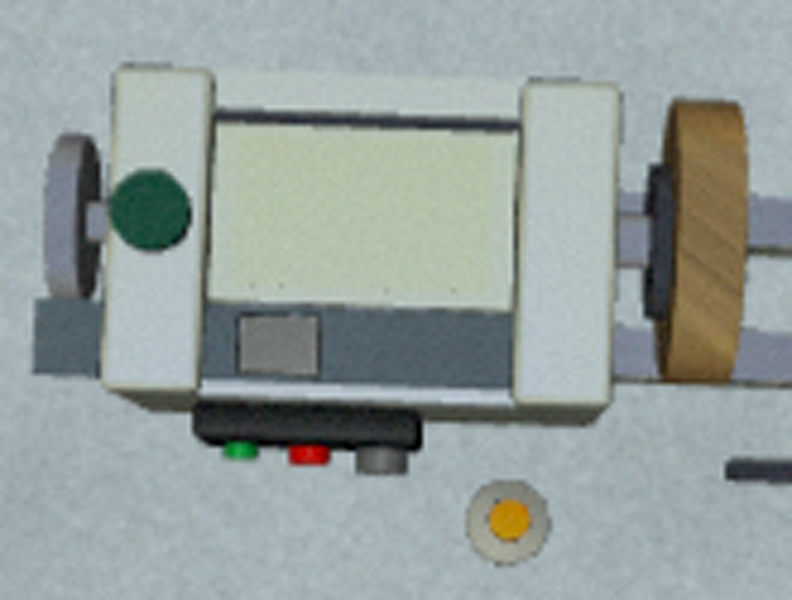

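View pics/scz.png

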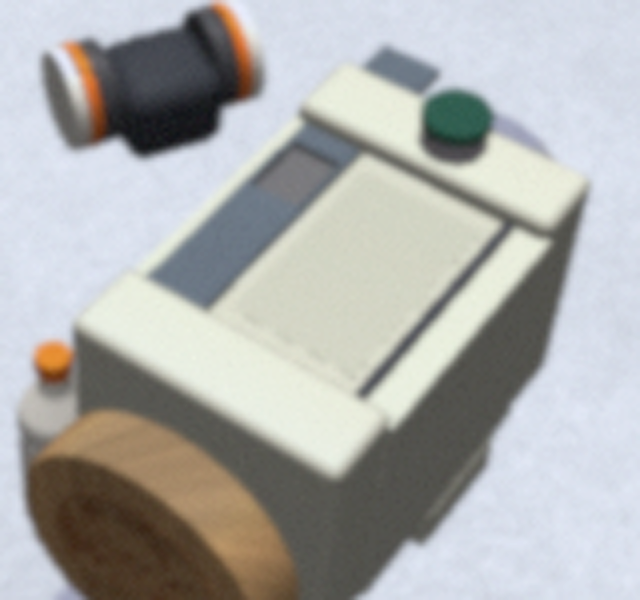

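The catch patch spans zoomed (238-320, 315-375), which is about pixel (238,192) in the top view. The rail runs from x 203 to 515 in zoomed pixels. I'll measure it.

```bash
cat > h.py <<'E'
import numpy as np
from plant import r,viewer
def ray(n,u,v):
    c=viewer.get_calibration(n);K=c["camera_matrix"];E=c["extrinsics"]
    d=E[:3,:3]@np.linalg.solve(K,[u,v,1.]);return E[:3,3],d
def onz(n,u,v,z):
    o,d=ray(n,u,v);return o+d*(z-o[2])/d[2]
def pix(n,p):
    c=viewer.get_calibration(n);K=c["camera_matrix"];E=np.linalg.inv(c["extrinsics"])
    q=K@(E[:3,:3]@p+E[:3,3]);return q[:2]/q[2]
E
python3 - <<'E'
from h import *
np.set_printoptions(precision=4,suppress=True)
T=lambda a,b,z:onz("top",180+(a+.5)/4.8-.5,120+(b+.5)/4.8-.5,z)
S=lambda a,b,z:onz("scene",225+(a+.5)/4-.5,125+(b+.5)/4-.5,z)
for nm,p,z in [("catch TL",(239,315),.25),("TR",(321,317),.25),("BR",(319,376),.25),("BL",(238,373),.25),
 ("railR front",(514,387),.25),("railL front",(203,379),.25),("rail back R",(514,312),.25),("rail back L",(207,303),.25),
 ("cover hinge R",(519,131),.25),("cover hinge L",(215,122),.25),
 ("headFL",(104,388),.262),("headFR",(610,404),.262),("headBR",(620,86),.262),("headBL",(118,66),.262),("tin",(150,210),.286),("cap",(510,520),.14),("disctop",(710,103),.25)]:
    print(nm,T(*p,z))
for nm,p,z in [("catch s1",(296,146),.25),("s2",(340,165),.25),("s3",(291,204),.25),("s4",(252,183),.25),("tin",(458,115),.286),("headBR",(338,478),.262),("headFL",(352,68),.262)]:
    print(nm,S(*p,z))
E
```

```text
catch TL [0.5568 0.1597 0.25  ]
TR [0.5546 0.1147 0.25  ]
BR [0.5221 0.1164 0.25  ]
BL [0.5248 0.1608 0.25  ]
railR front [0.5134 0.0097 0.25  ]
railL front [0.522 0.18  0.25 ]
rail back R [0.5547 0.0086 0.25  ]
rail back L [0.5639 0.1771 0.25  ]
cover hinge R [0.6552 0.0032 0.25  ]
cover hinge L [0.6644 0.1711 0.25  ]
headFL [0.5174 0.2326 0.262 ]
headFR [ 0.5019 -0.0419  0.262 ]
headBR [ 0.6765 -0.0525  0.262 ]
headBL [0.6945 0.2226 0.262 ]
tin [0.6105 0.2031 0.286 ]
cap [0.4434 0.0117 0.14  ]
disctop [ 0.6682 -0.1029  0.25  ]
catch s1 [0.5275 0.1579 0.25  ]
s2 [0.5585 0.1584 0.25  ]
s3 [0.5508 0.1131 0.25  ]
s4 [0.522  0.1153 0.25  ]
tin [0.612  0.2008 0.286 ]
headBR [ 0.6787 -0.0549  0.262 ]
headFL [0.5263 0.2277 0.262 ]
```

Both views put the catch at about (0.540, 0.137), with its 44x32 size confirmed, and the lathe yaw is about -0.05 rad. I'll lift, align the yaw and shut the fingers first.

apply_moves(
  targets=[
    [[0, 0, -0.3, 0, 0, 0.95, 1], [0, 0, -0.3, 0, 0, 0.95, 1], [0, 0, -0.3, 0, 0, 0.95, 1], [0, 0, -0.3, 0, 0, 0.95, 1], [0, 0, -0.3, 0, 0, 0.95, 1], [0, 0, 0, 0, 0, 0.95, 1]],
  ],
)

```text
t: 0.9
eef_pos: [0.2465, -0.5753, 0.3838]
orientation: [[0.999, -0.054, 0.002], [-0.054, -0.999, -0.004], [0.002, 0.003, -1.0]]
force: [0.8, -0.6, -0.3]
opening: -0.0005
```

```bash
cat >> h.py <<'E'
np.set_printoptions(precision=4,suppress=True)
def to(p):
    o=r.get_obs(); return o["orientation"].T@(np.array(p)-o["eef_pos"])*10
def st():
    o=r.get_obs()
    for k in ("t","eef_pos","orientation","joint_pos","force","opening"): print(k,o[k])
E
python3 - <<'E'
from h import *
st(); print(to([.54,.137,.38]))
E
```

```text
t 0.9
eef_pos [ 0.2465 -0.5753  0.3838]
orientation [[ 0.9986 -0.0537  0.0019]
 [-0.0537 -0.9986 -0.0036]
 [ 0.0021  0.0035 -1.    ]]
joint_pos [ 0.9903  0.358   0.1357  1.3225 -0.0479  1.4602 -0.502 ]
force [ 0.8175 -0.5588 -0.3292]
opening -0.0005249368420996642
[ 2.5483 -7.2703  0.0185]
```

apply_moves(
  targets=[
    [[0.18, -0.52, 0, 0, 0, 0, 1], [0.18, -0.52, 0, 0, 0, 0, 1], [0.18, -0.52, 0, 0, 0, 0, 1], [0.18, -0.52, 0, 0, 0, 0, 1], [0.18, -0.52, 0, 0, 0, 0, 1], [0.18, -0.52, 0, 0, 0, 0, 1], [0.18, -0.52, 0, 0, 0, 0, 1]],
  ],
)

```text
t: 1.78
eef_pos: [0.3909, -0.2157, 0.3813]
orientation: [[0.999, -0.051, 0.0], [-0.051, -0.999, -0.0], [0.0, 0.0, -1.0]]
force: [2.2, 1.1, -0.3]
opening: 0.0002
```

apply_moves(
  targets=[
    [[0.18, -0.52, 0, 0, 0, 0, 1], [0.18, -0.52, 0, 0, 0, 0, 1], [0.18, -0.52, 0, 0, 0, 0, 1], [0.18, -0.52, 0, 0, 0, 0, 1], [0.18, -0.52, 0, 0, 0, 0, 1], [0.18, -0.52, 0, 0, 0, 0, 1], [0, 0, 0, 0, 0, 0, 1]],
  ],
)

```text
t: 2.65
eef_pos: [0.5146, 0.0934, 0.3806]
orientation: [[0.999, -0.044, -0.001], [-0.044, -0.999, 0.002], [-0.001, -0.002, -1.0]]
force: [0.0, -1.5, 0.3]
opening: -0.0001
```

apply_moves(
  targets=[
    [[0, 0, 0, 0, 0.9, 0, 1], [0, 0, 0, 0, 0.9, 0, 1], [0, 0, 0, 0, 0.9, 0, 1], [0, 0, 0, 0, 0.9, 0, 1], [0, 0, 0, 0, 0, 0, 1]],
  ],
)

```text
t: 3.28
eef_pos: [0.5133, 0.0879, 0.3814]
orientation: [[0.958, -0.052, 0.284], [-0.049, -0.999, -0.016], [0.284, 0.001, -0.959]]
force: [-0.7, 0.1, 1.7]
opening: -0.0003
```

Run:
```python
from h import *
import cv2
st(); print(to([.54,.137,.28]))
cv2.imwrite("pics/wrist1.png",viewer.capture("wrist"))
```

```text
t 3.275
eef_pos [0.5133 0.0879 0.3814]
orientation [[ 0.9575 -0.0517  0.2837]
 [-0.0492 -0.9987 -0.0157]
 [ 0.2841  0.0011 -0.9588]]
joint_pos [ 0.085   0.0307 -0.4435  1.7721  0.1442  1.0808 -2.0301]
force [-0.6778  0.0564  1.6769]
opening -0.00034555740794120103
[-0.0563 -0.5051  1.0405]
```

View pics/wrist1.png

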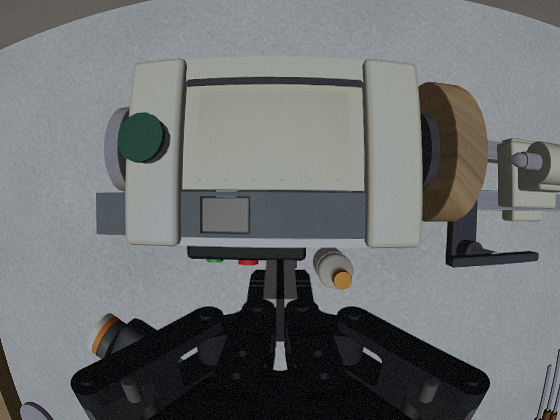

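The wrist view shows the catch clearly at (201-249, 197-234), with the fingers shut at about (280,290). I'll cross-check it against this camera.

```bash
cat >> h.py <<'E'
def wonz(u,v,z,o=None):
    o=o or r.get_obs();c=viewer.get_calibration("wrist");K=c["camera_matrix"];T=c["T_tool_cam"]
    a=np.array([u-K[0,2],v-K[1,2]]);rr=np.hypot(*a);th=rr/K[0,0]
    d=np.array([*(a/rr*np.sin(th)),np.cos(th)])
    R=o["orientation"];C=R@T[:3,3]+o["eef_pos"];d=R@T[:3,:3]@d
    return C+d*(z-C[2])/d[2]
E
python3 - <<'E'
from h import *
for p in [(201,197),(249,197),(249,234),(201,234),(225,215)]: print(wonz(*p,.248))
for p in [(183,190),(366,191),(365,239),(182,233)]: print(wonz(*p,.25))
c=[.545,.138,.30]; print(to(c))
E
```

```text
[0.5584 0.1577 0.248 ]
[0.5559 0.1132 0.248 ]
[0.5224 0.1151 0.248 ]
[0.5243 0.1599 0.248 ]
[0.5407 0.1361 0.248 ]
[0.5659 0.1742 0.25  ]
[0.5561 0.0061 0.25  ]
[0.512  0.0088 0.25  ]
[0.5262 0.1777 0.25  ]
[ 0.0423 -0.5176  0.8615]
```

Wrist camera gives (0.5405, 0.1363), which agrees. Next I'll move to about 30 mm above the catch.

apply_moves(
  targets=[
    [[0, -0.26, 0.2, 0, 0, 0, 1], [0, -0.25, 0.3, 0, 0, 0, 1], [0, 0, 0.3, 0, 0, 0, 1], [0, 0, 0.25, 0, 0, 0, 1], [0, 0, 0, 0, 0, 0, 1], [0, 0, 0, 0, 0, 0, 1]],
  ],
)

```text
t: 4.08
eef_pos: [0.5474, 0.138, 0.2814]
orientation: [[0.958, -0.052, 0.284], [-0.05, -0.999, -0.014], [0.284, -0.0, -0.959]]
force: [0.7, 0.2, 0.4]
opening: 0.0002
```

Run:
```python
from h import *
import cv2
st(); print(to([.546,.1365,.262]))
cv2.imwrite("pics/wrist2.png",viewer.capture("wrist"))
```

```text
t 4.075
eef_pos [0.5474 0.138  0.2814]
orientation [[ 0.9575 -0.0518  0.2837]
 [-0.0497 -0.9987 -0.0144]
 [ 0.2841 -0.0003 -0.9588]]
joint_pos [-0.0098  0.1854 -0.4827  1.8594  0.2969  0.8862 -2.2593]
force [0.707  0.2307 0.445 ]
opening 0.00018810006093981135
[-0.0678  0.016   0.1826]
```

View pics/wrist2.png

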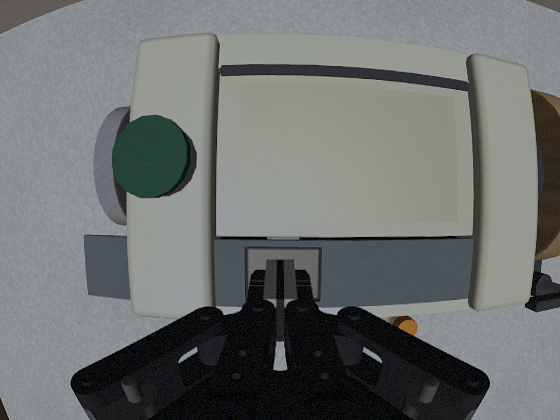

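The fingers stand over the catch, which is at px (246-321, 248-300), and they are centred on it. I'll lower to just above it.

apply_moves(
  targets=[
    [[-0.035, 0.01, 0.09, 0, 0, 0, 1], [-0.035, 0, 0.09, 0, 0, 0, 1], [0, 0, 0, 0, 0, 0, 1], [0, 0, 0, 0, 0, 0, 1]],
  ],
)

```text
t: 4.62
eef_pos: [0.5452, 0.1372, 0.2615]
orientation: [[0.958, -0.051, 0.284], [-0.049, -0.999, -0.015], [0.284, 0.0, -0.959]]
force: [0.1, 0.1, 0.1]
opening: -0.0003
```

apply_moves(
  targets=[
    [[-0.012, 0, 0.04, 0, 0, 0, 1], [0, 0, 0, 0, 0, 0, 1], [0, 0, 0, 0, 0, 0, 1]],
  ],
)

```text
t: 5.0
eef_pos: [0.5452, 0.1371, 0.2572]
orientation: [[0.958, -0.051, 0.284], [-0.049, -0.999, -0.015], [0.284, 0.0, -0.959]]
force: [1.5, 0.1, 1.1]
opening: 0.0002
```

apply_moves(
  targets=[
    [[-0.009, 0, 0.03, 0, 0, 0, 1], [0, 0, 0, 0, 0, 0, 1], [0, 0, 0, 0, 0, 0, 1]],
  ],
)

```text
t: 5.38
eef_pos: [0.5452, 0.1371, 0.254]
orientation: [[0.958, -0.051, 0.284], [-0.049, -0.999, -0.015], [0.284, 0.0, -0.959]]
force: [0.1, 0.1, -0.3]
opening: -0.0001
```

apply_moves(
  targets=[
    [[-0.006, 0, 0.02, 0, 0, 0, 1], [0, 0, 0, 0, 0, 0, 1], [0, 0, 0, 0, 0, 0, 1]],
  ],
)

```text
t: 5.75
eef_pos: [0.5452, 0.1371, 0.252]
orientation: [[0.958, -0.051, 0.284], [-0.049, -0.999, -0.015], [0.284, 0.0, -0.959]]
force: [0.1, 0.5, -0.1]
opening: 0.0002
```

apply_moves(
  targets=[
    [[-0.006, 0, 0.02, 0, 0, 0, 1], [0, 0, 0, 0, 0, 0, 1], [0, 0, 0, 0, 0, 0, 1]],
  ],
)

```text
t: 6.12
eef_pos: [0.5453, 0.1371, 0.25]
orientation: [[0.957, -0.051, 0.284], [-0.049, -0.999, -0.014], [0.284, -0.0, -0.959]]
force: [-0.1, -0.6, 0.9]
opening: 0.0001
```

apply_moves(
  targets=[
    [[-0.006, 0, 0.02, 0, 0, 0, 1], [0, 0, 0, 0, 0, 0, 1], [0, 0, 0, 0, 0, 0, 1]],
  ],
)

```text
t: 6.5
eef_pos: [0.5453, 0.1372, 0.2479]
orientation: [[0.957, -0.051, 0.284], [-0.049, -0.999, -0.014], [0.284, -0.0, -0.959]]
force: [0.3, 0.7, 2.2]
opening: -0.0
```

Run:
```python
from h import *
import cv2
st()
cv2.imwrite("pics/wrist3.png",viewer.capture("wrist"))
```

```text
t 6.5
eef_pos [0.5453 0.1372 0.2479]
orientation [[ 0.9575 -0.0511  0.284 ]
 [-0.0491 -0.9987 -0.0145]
 [ 0.2844 -0.0001 -0.9587]]
joint_pos [-0.0219  0.2125 -0.4754  1.9161  0.3344  0.8105 -2.3022]
force [0.2909 0.7399 2.2368]
opening -1.49713552483259e-05
```

View pics/wrist3.png

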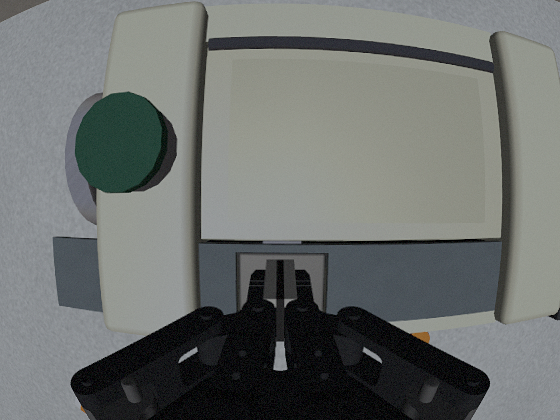

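Contact is beginning on the catch, with about 2 N measured. The cover is still shut and I'll keep pressing in 2 mm steps.

apply_moves(
  targets=[
    [[-0.006, 0, 0.02, 0, 0, 0, 1], [0, 0, 0, 0, 0, 0, 1], [0, 0, 0, 0, 0, 0, 1]],
  ],
)

```text
t: 6.92
eef_pos: [0.5453, 0.1372, 0.2459]
orientation: [[0.957, -0.051, 0.284], [-0.049, -0.999, -0.014], [0.284, -0.0, -0.959]]
force: [0.2, -0.2, 4.6]
opening: -0.0
```

apply_moves(
  targets=[
    [[-0.004, 0, 0.015, 0, 0, 0, 1], [0, 0, 0, 0, 0, 0, 1], [0, 0, 0, 0, 0, 0, 1]],
  ],
)

```text
t: 7.3
eef_pos: [0.5453, 0.1372, 0.2443]
orientation: [[0.957, -0.051, 0.284], [-0.049, -0.999, -0.014], [0.284, -0.0, -0.959]]
force: [-0.7, 0.3, 6.4]
opening: -0.0004
```

Run:
```python
from h import *
import cv2
st()
cv2.imwrite("pics/wrist4.png",viewer.capture("wrist"))
```

```text
t 7.3
eef_pos [0.5453 0.1372 0.2443]
orientation [[ 0.9574 -0.0512  0.284 ]
 [-0.0491 -0.9987 -0.0145]
 [ 0.2844 -0.0001 -0.9587]]
joint_pos [-0.0237  0.2161 -0.4742  1.9215  0.3392  0.8025 -2.3076]
force [-0.7295  0.2535  6.4261]
opening -0.0004035318099174357
```

View pics/wrist4.png

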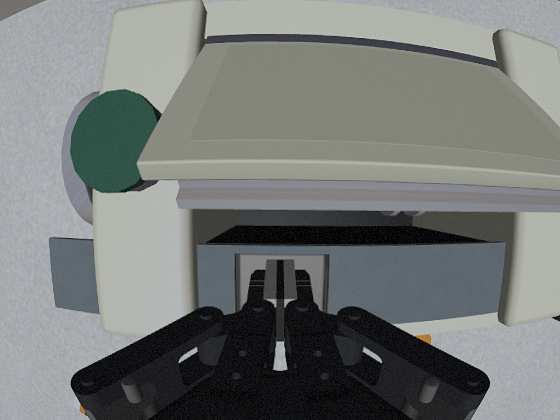

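The cover is springing up, its free edge now at v≈165-210. I'll hold until it settles.

apply_moves(
  targets=[
    [[0, 0, 0, 0, 0, 0, 1], [0, 0, 0, 0, 0, 0, 1], [0, 0, 0, 0, 0, 0, 1], [0, 0, 0, 0, 0, 0, 1], [0, 0, 0, 0, 0, 0, 1], [0, 0, 0, 0, 0, 0, 1], [0, 0, 0, 0, 0, 0, 1], [0, 0, 0, 0, 0, 0, 1]],
  ],
)

```text
t: 8.35
eef_pos: [0.5453, 0.1372, 0.2443]
orientation: [[0.957, -0.051, 0.284], [-0.049, -0.999, -0.014], [0.284, -0.0, -0.959]]
force: [-0.4, -1.2, 5.1]
opening: -0.0003
```

apply_moves(
  targets=[
    [[0, 0, 0, 0, 0, 0, 1], [0, 0, 0, 0, 0, 0, 1], [0, 0, 0, 0, 0, 0, 1], [0, 0, 0, 0, 0, 0, 1], [0, 0, 0, 0, 0, 0, 1], [0, 0, 0, 0, 0, 0, 1]],
  ],
)

```text
t: 9.1
eef_pos: [0.5454, 0.1372, 0.2443]
orientation: [[0.957, -0.051, 0.284], [-0.049, -0.999, -0.014], [0.284, -0.0, -0.959]]
force: [-0.5, -0.2, 6.0]
opening: -0.0002
```

apply_moves(
  targets=[
    [[0, 0, -0.15, 0, 0, 0, 1], [0, 0, -0.25, 0, 0, 0, 1], [0, 0, -0.3, 0, 0, 0, 1], [0, 0, 0, 0, 0, 0, 1], [0, 0, 0, 0, 0, 0, 1]],
  ],
)

```text
t: 9.72
eef_pos: [0.5248, 0.1377, 0.3108]
orientation: [[0.958, -0.052, 0.283], [-0.049, -0.999, -0.015], [0.283, 0.001, -0.959]]
force: [0.2, -1.0, 0.5]
opening: 0.0
```

Run:
```python
from h import *
import cv2
st()
cv2.imwrite("pics/wrist5.png",viewer.capture("wrist"))
cv2.imwrite("pics/scene5.png",viewer.capture("scene"))
```

```text
t 9.725
eef_pos [0.5248 0.1377 0.3108]
orientation [[ 0.9578 -0.0516  0.2827]
 [-0.0493 -0.9987 -0.0152]
 [ 0.2831  0.0006 -0.9591]]
joint_pos [ 0.0022  0.1245 -0.4959  1.8523  0.2531  0.9451 -2.23  ]
force [ 0.1643 -0.958   0.5409]
opening 4.595107262368122e-05
```

View pics/wrist5.png

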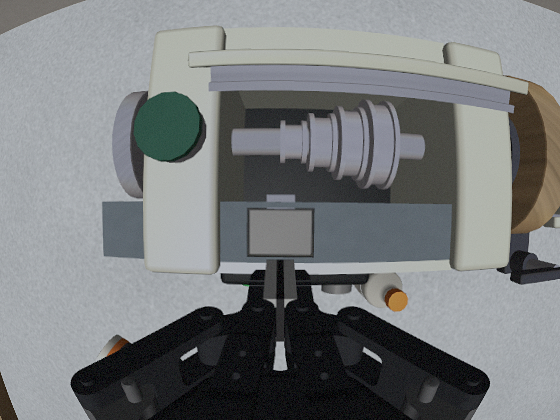

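View pics/scene5.png

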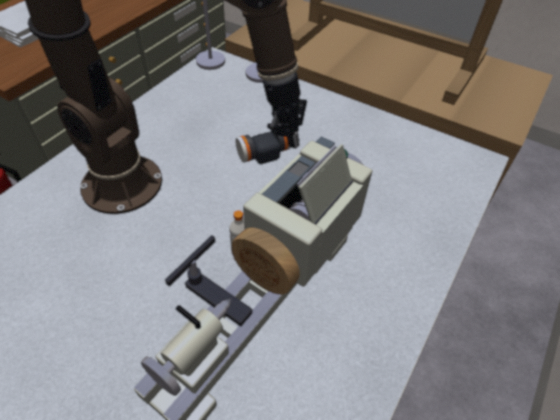

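The cover stands open at about 1.1 rad, with its edge at (190-525, 52-100). The pulleys are visible and the catch is back up at rest. I'll move to the cover's middle at z≈0.32 in front of it.

Run:
```python
from h import *
rm=np.array([.5385,.0925]);a=np.array([.9987,-.05])
for s in (.04,.127,.135):
    print(s,to([*(rm+s*a),.322]))
```

```text
0.04 [0.5702 0.4432 0.0451]
0.127 [1.4048 0.4418 0.2906]
0.135 [1.4815 0.4417 0.3132]
```

apply_moves(
  targets=[
    [[0.1, 0.22, 0.0, 0, 0, 0, 1], [0.2, 0.22, 0.02, 0, 0, 0, 1], [0.27, 0, 0.025, 0, 0, 0, 1], [0, 0, 0, 0, 0, 0, 1], [0, 0, 0, 0, 0, 0, 1]],
  ],
)

```text
t: 10.45
eef_pos: [0.5782, 0.0916, 0.3221]
orientation: [[0.958, -0.051, 0.282], [-0.049, -0.999, -0.015], [0.282, 0.0, -0.959]]
force: [0.6, -0.9, -0.2]
opening: 0.0002
```

apply_moves(
  targets=[
    [[0.1, 0, 0.03, 0, 0, 0, 1], [0.1, 0, 0.03, 0, 0, 0, 1], [0, 0, 0, 0, 0, 0, 1]],
  ],
)

```text
t: 10.82
eef_pos: [0.6005, 0.0901, 0.3228]
orientation: [[0.958, -0.052, 0.283], [-0.05, -0.999, -0.015], [0.284, -0.0, -0.959]]
force: [0.1, 0.8, -0.8]
opening: -0.0002
```

apply_moves(
  targets=[
    [[0.1, 0, 0.03, 0, 0, 0, 1], [0.1, 0, 0.03, 0, 0, 0, 1], [0.1, 0, 0.03, 0, 0, 0, 1], [0, 0, 0, 0, 0, 0, 1]],
  ],
)

```text
t: 11.32
eef_pos: [0.632, 0.0884, 0.3227]
orientation: [[0.958, -0.052, 0.284], [-0.05, -0.999, -0.015], [0.284, -0.0, -0.959]]
force: [0.2, -0.1, -0.4]
opening: -0.0003
```

Run:
```python
from h import *
import cv2
st()
cv2.imwrite("pics/wrist6.png",viewer.capture("wrist"))
cv2.imwrite("pics/scene6.png",viewer.capture("scene")[50:300,180:430])
```

```text
t 11.325
eef_pos [0.632  0.0884 0.3227]
orientation [[ 0.9576 -0.0518  0.2836]
 [-0.0497 -0.9987 -0.0145]
 [ 0.2839 -0.0002 -0.9588]]
joint_pos [ 0.0625  0.2716 -0.4312  1.6438  0.264   0.9956 -2.0782]
force [ 0.1916 -0.0936 -0.3927]
opening -0.00029860795500941036
```

View pics/wrist6.png

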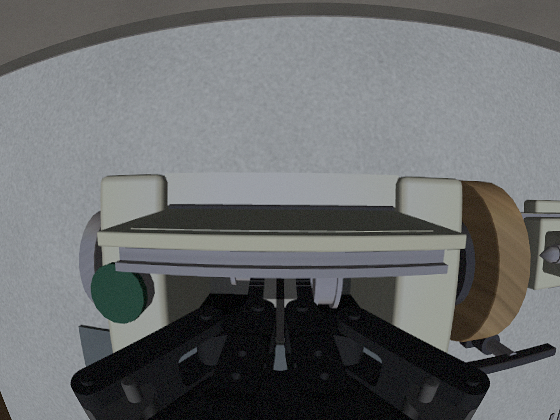

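View pics/scene6.png

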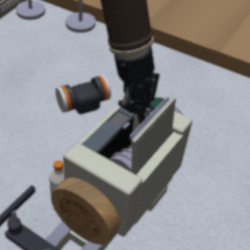

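The fingers are behind the cover's free edge, seen at v≈240 (100-466), and the cover is being pushed. I'll continue toward the stop.

apply_moves(
  targets=[
    [[0.1, 0, 0.03, 0, 0, 0, 1], [0.1, 0, 0.03, 0, 0, 0, 1], [0, 0, 0, 0, 0, 0, 1], [0, 0, 0, 0, 0, 0, 1]],
  ],
)

```text
t: 11.92
eef_pos: [0.652, 0.0875, 0.3227]
orientation: [[0.958, -0.051, 0.283], [-0.049, -0.999, -0.015], [0.284, -0.0, -0.959]]
force: [0.5, -0.5, -1.4]
opening: -0.0001
```

apply_moves(
  targets=[
    [[0.05, 0, 0.015, 0, 0, 0, 1], [0, 0, 0, 0, 0, 0, 1], [0, 0, 0, 0, 0, 0, 1]],
  ],
)

```text
t: 12.3
eef_pos: [0.6572, 0.0872, 0.3229]
orientation: [[0.958, -0.051, 0.284], [-0.049, -0.999, -0.015], [0.284, 0.0, -0.959]]
force: [0.1, 0.5, -0.4]
opening: -0.0
```

apply_moves(
  targets=[
    [[0.03, 0, 0.01, 0, 0, 0, 1], [0, 0, 0, 0, 0, 0, 1], [0, 0, 0, 0, 0, 0, 1]],
  ],
)

```text
t: 12.68
eef_pos: [0.6604, 0.0871, 0.3228]
orientation: [[0.958, -0.051, 0.284], [-0.049, -0.999, -0.015], [0.284, 0.0, -0.959]]
force: [0.7, -0.8, 0.4]
opening: -0.0
```

apply_moves(
  targets=[
    [[0.03, 0, 0.01, 0, 0, 0, 1], [0, 0, 0, 0, 0, 0, 1], [0, 0, 0, 0, 0, 0, 1]],
  ],
)

```text
t: 13.05
eef_pos: [0.6635, 0.087, 0.3227]
orientation: [[0.958, -0.051, 0.284], [-0.049, -0.999, -0.015], [0.284, 0.0, -0.959]]
force: [-0.3, -0.2, -0.3]
opening: -0.0003
```

Run:
```python
from h import *
import cv2
st()
cv2.imwrite("pics/wrist7.png",viewer.capture("wrist"))
```

```text
t 13.05
eef_pos [0.6635 0.087  0.3227]
orientation [[ 0.9575 -0.0512  0.2838]
 [-0.0491 -0.9987 -0.0146]
 [ 0.2842  0.     -0.9588]]
joint_pos [ 0.0549  0.324  -0.421   1.573   0.2787  1.0162 -2.068 ]
force [-0.3006 -0.1592 -0.2787]
opening -0.0002702251433222723
```

View pics/wrist7.png

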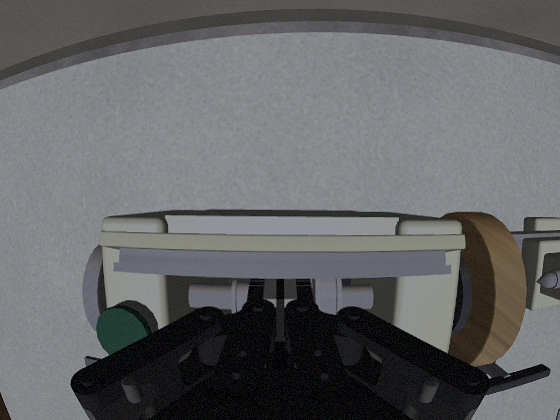

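The cover is now near upright, its edge still at v≈240, and no stop force has appeared. I'll go further in small steps.

apply_moves(
  targets=[
    [[0.05, 0, 0.015, 0, 0, 0, 1], [0, 0, 0, 0, 0, 0, 1], [0, 0, 0, 0, 0, 0, 1]],
  ],
)

```text
t: 13.48
eef_pos: [0.6671, 0.0869, 0.3218]
orientation: [[0.959, -0.051, 0.28], [-0.049, -0.999, -0.015], [0.28, 0.001, -0.96]]
force: [-9.7, -0.9, 2.6]
opening: -0.0001
```

apply_moves(
  targets=[
    [[0.04, 0, 0.012, 0, 0, 0, 1], [0, 0, 0, 0, 0, 0, 1], [0, 0, 0, 0, 0, 0, 1]],
  ],
)

```text
t: 13.85
eef_pos: [0.6678, 0.0869, 0.3214]
orientation: [[0.96, -0.05, 0.274], [-0.048, -0.999, -0.016], [0.275, 0.002, -0.962]]
force: [-29.1, -1.6, 11.4]
opening: -0.0003
```

apply_moves(
  targets=[
    [[0.03, 0, 0.01, 0, 0, 0, 1], [0, 0, 0, 0, 0, 0, 1], [0, 0, 0, 0, 0, 0, 1]],
  ],
)

```text
t: 14.22
eef_pos: [0.6682, 0.087, 0.3213]
orientation: [[0.962, -0.05, 0.27], [-0.047, -0.999, -0.017], [0.271, 0.004, -0.963]]
force: [-48.0, -3.3, 21.7]
opening: 0.0002
```

Run:
```python
from h import *
import cv2
st()
cv2.imwrite("pics/wrist8.png",viewer.capture("wrist"))
cv2.imwrite("pics/scene8.png",cv2.resize(viewer.capture("scene")[110:290,210:390],None,fx=3,fy=3))
```

```text
t 14.225
eef_pos [0.6682 0.087  0.3213]
orientation [[ 0.9615 -0.05    0.2701]
 [-0.0471 -0.9987 -0.0172]
 [ 0.2706  0.0038 -0.9627]]
joint_pos [ 0.0513  0.3407 -0.4197  1.5498  0.28    1.0379 -2.0634]
force [-47.9921  -3.3394  21.7145]
opening 0.0002464548142259179
```

View pics/wrist8.png

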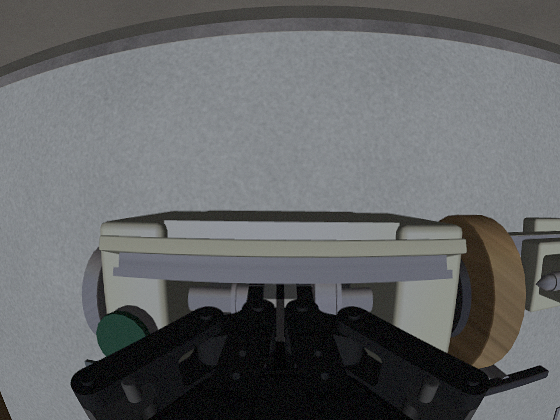

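View pics/scene8.png

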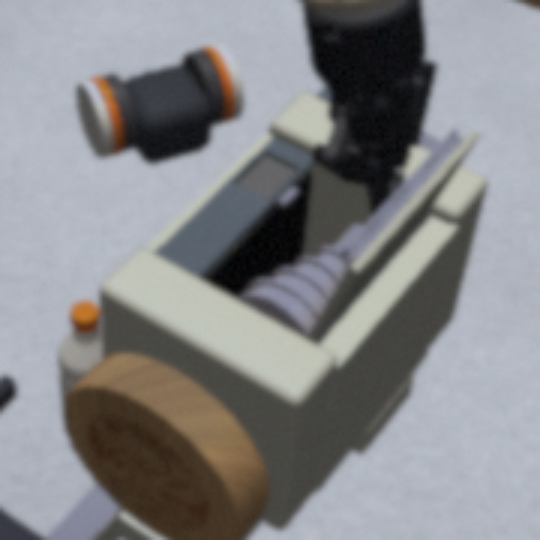

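The TCP stopped at x≈0.668 with force rising to 48 N, so the stop was reached, and I pushed harder than needed. I'll back off along the same line and then rise clear.

apply_moves(
  targets=[
    [[-0.1, 0, -0.03, 0, 0, 0, 1], [-0.2, 0, -0.06, 0, 0, 0, 1], [-0.3, 0, -0.09, 0, 0, 0, 1], [-0.3, 0, -0.09, 0, 0, 0, 1], [-0.1, 0, -0.3, 0, 0, 0, 1], [0, 0, -0.5, 0, 0, 0, 1], [0, 0, -0.5, 0, 0, 0, 1], [0, 0, 0, 0, 0, 0, 1]],
  ],
)

```text
t: 15.32
eef_pos: [0.5367, 0.0946, 0.4496]
orientation: [[0.955, -0.051, 0.292], [-0.049, -0.999, -0.013], [0.292, -0.002, -0.956]]
force: [-0.1, -0.3, -0.2]
opening: -0.0001
```

apply_moves(
  targets=[
    [[0, 0, 0, 0, 0, 0, 1], [0, 0, 0, 0, 0, 0, 1]],
  ],
)

```text
t: 15.58
eef_pos: [0.5356, 0.0932, 0.4432]
orientation: [[0.958, -0.052, 0.282], [-0.049, -0.999, -0.015], [0.282, 0.001, -0.959]]
force: [-0.2, -0.6, -0.2]
opening: -0.0001
```

Run:
```python
from h import *
import cv2
st()
cv2.imwrite("pics/wrist9.png",viewer.capture("wrist"))
cv2.imwrite("pics/scene9.png",cv2.resize(viewer.capture("scene")[110:290,210:390],None,fx=3,fy=3))
cv2.imwrite("pics/top9.png",viewer.capture("top"))
```

```text
t 15.575
eef_pos [0.5356 0.0932 0.4432]
orientation [[ 0.9582 -0.0515  0.2816]
 [-0.0493 -0.9987 -0.0151]
 [ 0.282   0.0006 -0.9594]]
joint_pos [ 0.0932  0.0582 -0.4608  1.5987  0.1489  1.2313 -2.0171]
force [-0.2462 -0.5527 -0.2349]
opening -0.00010663716027476841
```

View pics/wrist9.png

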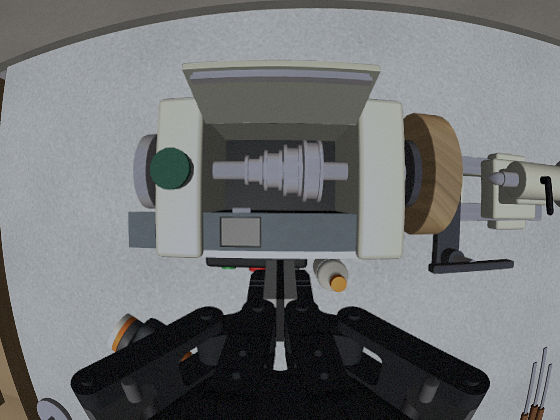

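View pics/scene9.png

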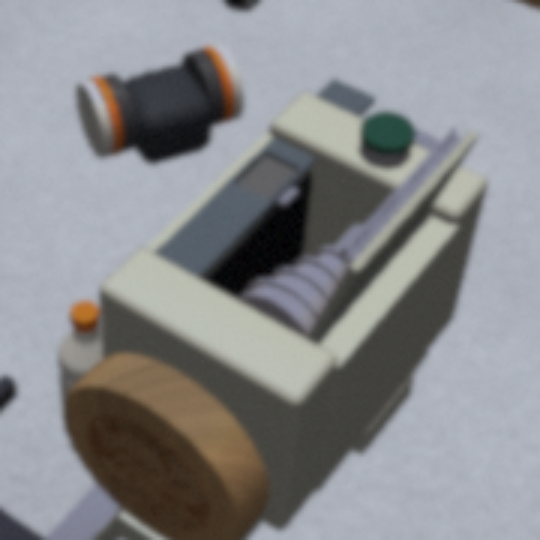

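View pics/top9.png

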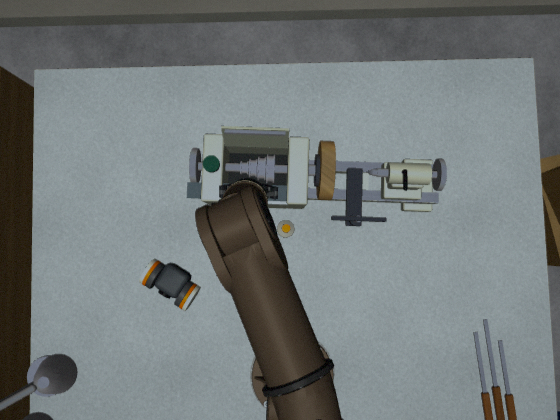

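The cover leans back, its edge at (184-379, 63-75) in the wrist view. The catch is up and unpressed, and the tin, glue and mask are unmoved in the top view. I'll check the angle numerically.

Run:
```python
from h import *
a=np.array([.9987,-.05,0]);b=np.array([.05,.9987,0]);z=np.array([0,0,1.])
h=np.array([.5385,.0925,.25])+.126*a
for th in (1.5,1.7,1.78,1.83):
    e=h+.103*(-np.cos(th)*a+np.sin(th)*z)
    print(th,[pix("top",e+s*.084*b) for s in(1,-1)],[(np.array(pix("scene",e+s*.084*b))-[210,110])*3 for s in(1,-1)])
    print("  wrist-cast residual",[ (wonz(*p,e[2])-(e+s*.084*b))[:2]*1000 for p,s in (((184,63.5),1),((379,69),-1))])
import cv2
i=cv2.imread("pics/top9.png")[115:170,205:305]
cv2.imwrite("pics/t9z.png",cv2.resize(i,None,fx=7,fy=7,interpolation=cv2.INTER_CUBIC))
```

```text
1.5 [array([220.3694, 138.3608]), array([288.9012, 140.0704])] [array([439.7138, 111.1447]), array([317.3579, 246.4866])]
  wrist-cast residual [array([31.9507, -4.8119]), array([27.0376, -0.386 ])]
1.7 [array([220.6808, 130.1477]), array([289.0899, 131.8524])] [array([464.4997, 123.0676]), array([343.6012, 260.7158])]
  wrist-cast residual [array([11.7048, -3.6055]), array([6.7599, 0.4293])]
1.78 [array([220.8547, 127.0165]), array([289.1525, 128.7178])] [array([474.113 , 129.0068]), array([353.8975, 267.5632])]
  wrist-cast residual [array([ 4.2521, -2.787 ]), array([-0.7665,  0.3444])]
1.83 [array([220.9768, 125.1216]), array([289.1875, 126.8202])] [array([479.9786, 133.03  ]), array([360.2143, 272.1442])]
  wrist-cast residual [array([-0.1845, -2.1812]), array([-5.2665,  0.1719])]
```

View pics/t9z.png

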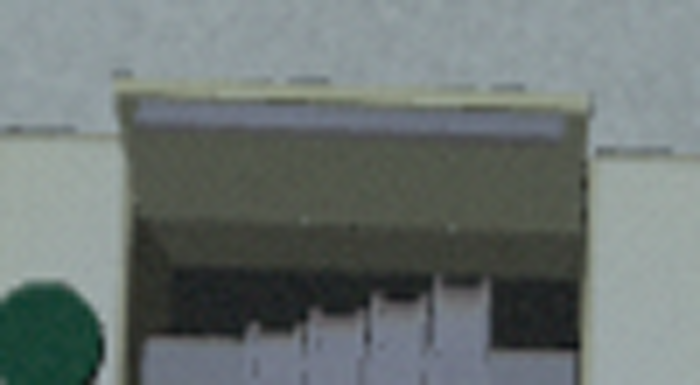

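The measured angle is about 1.79–1.82 rad, and a 3 mm error in the hinge position accounts for about 0.03 rad of that. It agrees with the rigid stop I felt, so I'm handing in.

Run:
```python
from plant import finish_job
print(finish_job())
```

```text
the job is handed in; nothing more can be done
None
```

The belt cover is open against its back stop, with the catch let go, and I handed the job in at about 16 s of the allowed 51 s. I found the catch at about (0.540, 0.137), with all three cameras agreeing. I pressed it with the shut fingertips to about 6 N, and the cover sprang up. I then released the catch, pushed the cover back by its middle until it hit the stop, and backed the arm clear.

**Last checks**
- **Cover:** it stayed where I left it after I withdrew, and the pulleys are in clear view.
- **Catch:** it is up at rest, and the wrist force reads about zero.
- **Loose things:** the mask, glue bottle and wax tin look unmoved in the top view.

**What did not fully agree**
- **Push force:** I pushed harder than needed at the stop. The wrist force reached about 48 N, under the 120 N wrist limit. It should have been the fingertips touching the cover, but I did not confirm that none of it was on the gripper's body, where the limit is 40 N.
- **Cover angle:** the images give 1.79–1.82 rad against the nominal 1.83. I put the difference down to a few mm of uncertainty in the hinge position, because the stop felt rigid.

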